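# Unnest the sample cups and sort them by size

## Task

Two steel sample cups are jammed into the large cup that is clamped in the sloping stand. Draw the small cup (red bead) out first by itself, leaving the medium one seated, and stand it upright on the smallest green pad; then draw out the medium cup (blue bead) and stand it upright on the middle-sized green pad. Each cup must end wholly on its own pad and let go; set the cups down rather than dropping them, and leave the large cup on the largest pad, and everything else on the bench, where it is.

Things in the scene. Friction and masses are not known exactly. Their poses are not given: they have to be found in the camera images.
- small: Small steel cup, straight cylinder 44 mm in diameter, 90 mm tall, wall 3 mm, open top; red stop bead (56 mm diameter) 54 to 58 mm above its underside; 110 g. Origin: centre of underside; +z along its axis to the open end. Starts nested in the medium cup, bead on its rim; sprung pads grip it: pull 4 to 8 N straight along the axis; clear after 54 mm.
- medium: Medium steel cup, straight cylinder 58 mm in diameter, 90 mm tall, wall 3 mm, open top; blue stop bead (70 mm diameter) 54 to 58 mm above its underside; 160 g. Origin: centre of underside; +z along its axis to the open end. Four sprung pads inside its mouth. Starts nested in the stand's large cup, bead on its rim: pull 8 to 14 N straight along the axis; clear after 54 mm.
- stand: Fixed grey stand with a large steel cup (72 mm diameter) clamped in it for good, leaning 35 degrees from vertical towards the stand's -x (roughly the robot). Base 150 x 130 x 12 mm, cheeks 87 mm high. Origin: centre of the base's underside, z up. In this frame the large cup's underside is centred at (30, 0, 35) mm and its rim at (-22, 0, 109) mm.
- pad_small: Smallest green rubber pad, a disc 68 mm in diameter and 4 mm thick, fixed to the bench, with a thin white circle near its edge. Origin: centre of its underside, on the bench. The small cup's place.
- pad_medium: Middle-sized green rubber pad: disc 88 mm in diameter, 4 mm thick, fixed; origin at the centre of its underside. The medium cup's place.
- pad_large: Largest green rubber pad: disc 108 mm in diameter, 4 mm thick, fixed; origin at the centre of its underside. It carries the loose large cup. The three pads lie in a rough row along y, 130 mm or so apart; which size is where varies.
- spare: Loose large steel cup, 72 mm in diameter, 90 mm tall, with an 80 mm black bead, standing on the largest pad. Leave it alone. Origin: centre of its underside, z up.
- jar_a: Clear specimen jar with a red screw lid, 62 mm in diameter, 78 mm tall, left of the stand. Leave it alone. Origin: centre of its underside.
- jar_b: A second jar like it, beyond the pads. Leave it alone. Origin: centre of its underside.
- bottle: White plastic bottle with blue cap, 60 mm in diameter, 160 mm tall, at the far right. Leave it alone. Origin: centre of its underside.
- forceps: Steel forceps, 130 mm long, 8 mm high, lying beyond the pads. Leave them alone. Origin: under their middle.
- brush: Hand brush about 160 mm long, lying between the robot and the pads on the right. Leave it alone. Origin: under its middle.

How it is judged (in metres and radians):
On the way:
1. the small cup stands let go on the smallest pad while the medium cup is still seated in the stand (horizontal distance between small and pad_small below 0.014 m and height (world z) of small below 0.008 m and angle between small's own z axis and vertical below 0.08 rad and linear speed of small below 0.03 m/s and contact force between small and the fingers below 0.2 N and distance of medium from where it was at the start of the episode below 0.02 m), for 0.2 s.
At the end, for the whole second after the job is handed in: The small cup stands upright (within 4.5 degrees), at rest and let go on the smallest pad, centres within 14 mm; the medium cup the same on the middle-sized pad within 17 mm; the loose large cup still stands on the largest pad (horizontal distance between small and pad_small below 0.014 m and height (world z) of each of small, medium, spare below 0.008 m and angle between each of small, medium, spare's own z axis and vertical below 0.08 rad and linear speed of each of small, medium below 0.03 m/s and contact force between each of small, medium and the fingers below 0.2 N and horizontal distance between medium and pad_medium below 0.017 m and horizontal distance between spare and pad_large below 0.03 m); the robot touches nothing.
It fails at once if the small cup is dropped (falls faster than 0.5 m/s out of the fingers) (linear speed of small above 0.5 m/s and contact force between small and the fingers below 0.2 N).
It fails at once if the medium cup is dropped (falls faster than 0.5 m/s out of the fingers) (linear speed of medium above 0.5 m/s and contact force between medium and the fingers below 0.2 N).
It fails at once if the large cup on its pad is disturbed (moved more than 25 mm) (distance of spare from where it was at the start of the episode above 0.025 m).
It fails at once if a jar, the bottle, the forceps or the brush is disturbed (moved more than 25 mm) (distance of any of jar_a, jar_b, bottle, forceps, brush from where it was at the start of the episode above 0.025 m).
It also fails if it takes over 67 s, if anything falls off the work surface, if the arm or the gripper's body presses on something with over 40 N, if the wrist force passes 120 N, or if a joint passes its speed limit or range.

## Robot

A 7-joint arm with a two-finger parallel gripper is mounted at the origin on the work surface. World frame = base frame: x ahead of the robot, y to its left, z up, the work surface at z = 0. Lengths are in mm, angles in rad, forces in N, time in s.
With the tool pointing down it reaches from about 400 to 850 mm from the base axis. Payload 4.5 kg.
Tool frame: the origin (TCP) lies at the very end of the fingers, on their centre line; the grasp point (between the pads) lies 19 mm behind it; x points along the fingers, z is the direction in which the jaws open and shut, and the axes are right-handed (so a half turn about x gives the same grasp; the last joint's range is limited). The gripper opens to 88 mm and grips with 3 to 60 N. Pads are 18 mm wide; open, the fingers measure 123 mm over their backs; the gripper's body (75 mm by 187 mm) begins 45 mm behind the grasp point.
Start: joints at [1.29, 0.689, -0.195, 1.565, 0.157, 0.902, -0.215], TCP at [193.546, -594.301, 238.743] pointing down, gripper open.
Joint ranges: [-3.01, 3.01], [-0.46, 2.08], [-1.47, 1.51], [0.13, 2.56], [-1, 4.14], [0.04, 2.09], [-2.66, 2.66]. Speed limits (rad/s): [2.57, 2.57, 3.14, 3.14, 3.14, 3.14, 3.14].

## Interface

Orientations are given as [roll, pitch, yaw] about the fixed x, y, z axes, in that order (R = Rz(yaw) Ry(pitch) Rx(roll)).
In Python, from workcell import robot, grip, kinematics, readout, get_image, finish_job gives the robot as it stands. Calls block until the motion is done:
- robot.move_to(position, orientation): joint-space move of the TCP to a pose.
- robot.movel(position, frame=None, v=150): straight line of the TCP; frame=None keeps the orientation; v is the mean speed in mm/s.
- robot.set_joints(angles): joint-space move.
- grip(opening, grasp_force=None): finger opening in mm; grasp_force is the grip in N (None keeps the last); returns when the fingers have stopped.
- robot.pause(seconds).
- kinematics.inverse_kinematics(position, orientation): joint angles nearest the present ones, or None.
- readout.state(): the state.
- get_image(name): name is "side" or "top"; returns a dict with "color" (400x640x3 uint8, red, green, blue), "fx", "fy", "cx", "cy" (pixels), "rvec" (rotation vector, rad) and "tvec" (3), from world to camera coordinates, as OpenCV has them. Camera axes: x right, y down, z forward; pixel columns grow to the right and rows downward; lengths in mm; the calibration is good to about 2 mm. A picture is of the moment at which its call begins. There is no depth.
A pose or a line that the arm cannot do raises robot.MotionError and nothing moves.
- finish_job(): hands the job in, once; it reports no verdict.
The state is a dict: "time_s": time; "joint_positions": joint angles; "joint_vel": joint speeds; "joint_torque": joint torques, N m; "ee_pos": TCP position; "tcp_rot": TCP orientation; "force": force on the tool from outside, world axes, zero at the start; "moment": the same for the moment, N m; "gripper_width": finger opening in mm.
Only numpy, scipy, OpenCV 4.12 (cv2) and the standard library are available. Lean on these libraries where they do the work, as an engineer would, in place of code of your own. Each camera call takes 0.05 s, during which the arm holds its last target.

## Working session

There is one attempt and no reset: what is moved stays moved. The work goes in short steps, each a Python script; the robot and the scene stay as the last script left them, time stands still between calls to the robot, and variables do not carry over. Pictures are saved under pics/ and viewed, and the job is handed in when it is done.

```bash
ls; mkdir -p pics; python3 - <<'E'
from workcell import robot, grip, kinematics, readout, get_image
import cv2
for n in("side","top"):
    im=get_image(n); cv2.imwrite(f"pics/{n}0.png",im["color"][:,:,::-1]); print(n,im["fx"],im["fy"],im["cx"],im["cy"],im["rvec"],im["tvec"])
print(readout.state())
E
```

```text
pics
side 407.60358628909626 407.60358628909626 315.3018810560291 200.94004045457746 [ 0.75348256 -2.69203339  1.00896797] [ 470.85060366  252.18405316 1000.58354625]
top 372.949070153737 372.949070153737 323.49613167476235 195.1611000275262 [ 2.10403923 -2.16180578  0.20785838] [ 32.95695716 543.12891569 820.62839162]
{'time_s': 0.1, 'joint_positions': array([ 1.28984059,  0.68990839, -0.19450548,  1.56619587,  0.15729572,
        0.9024778 , -0.21507259]), 'joint_vel': array([ 7.30700847e-04, -2.59613478e-03,  3.24644487e-04, -3.59925514e-03,
        9.88533868e-06,  1.62910072e-03, -1.26751233e-03]), 'joint_torque': array([-1.85068253e-03, -5.28499818e+01, -1.27088808e+00, -1.53835416e+01,
       -5.25181345e-02,  2.01082032e-03,  1.89530192e-05]), 'ee_pos': array([ 193.27733651, -593.79642284,  237.99645007]), 'tcp_rot': array([-3.06848964,  1.56919571,  1.95873944]), 'force': array([ 0.19539472, -0.2942943 , -0.05164057]), 'moment': array([-0.03953051, -0.04014419,  0.0054437 ]), 'gripper_width': 88.36300454248776}
```

View pics/side0.png

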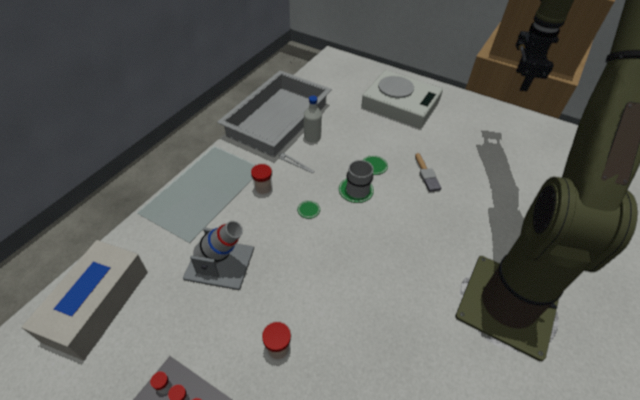

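View pics/top0.png

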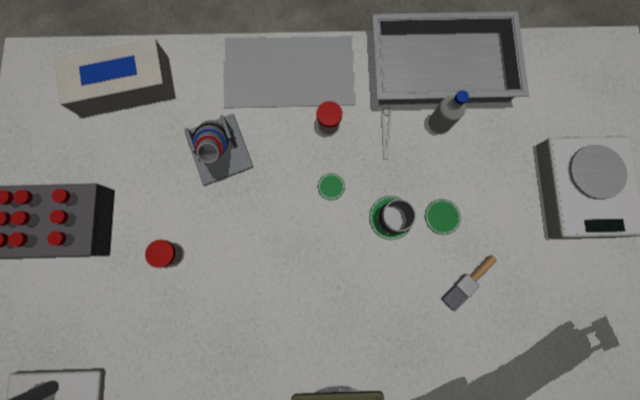

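The top view shows the small pad at about (331,186), the medium pad at (443,217) and the large pad with the spare at (391,217). The stand's base spans about (186..252, 118..184), and the small cup's rim is near (208,152). I'll enlarge crops of these.

```bash
cat > h.py <<'E'
import numpy as np, cv2
from scipy.optimize import least_squares
CAL={"side":(407.60358628909626,315.3018810560291,200.94004045457746,[0.75348256,-2.69203339,1.00896797],[470.85060366,252.18405316,1000.58354625]),
"top":(372.949070153737,323.49613167476235,195.1611000275262,[2.10403923,-2.16180578,0.20785838],[32.95695716,543.12891569,820.62839162])}
def cam(n):
    f,cx,cy,r,t=CAL[n]; return np.array([[f,0,cx],[0,f,cy],[0,0,1.]]),np.array(r),np.array(t)
def proj(n,P):
    K,r,t=cam(n); return cv2.projectPoints(np.asarray(P,float).reshape(-1,3),r,t,K,None)[0].reshape(-1,2)
def back(n,uv,z):
    K,r,t=cam(n); R=cv2.Rodrigues(r)[0]; d=R.T@np.linalg.inv(K)@np.array([*uv,1.]); C=-R.T@t
    return C+d*(z-C[2])/d[2]
E
python3 - <<'E'
from h import *
s=cv2.imread('pics/side0.png');t=cv2.imread('pics/top0.png')
def crop(i,x,y,w,h,k,n): cv2.imwrite(n,cv2.resize(i[y:y+h,x:x+w],None,fx=k,fy=k,interpolation=cv2.INTER_CUBIC))
crop(t,175,105,90,85,7,'pics/t_stand.png'); crop(s,175,205,90,90,6.5,'pics/s_stand.png')
crop(t,310,165,160,80,5,'pics/t_pads.png')
for n,i in(("top",t),("side",s)):
    hsv=cv2.cvtColor(i,cv2.COLOR_BGR2HSV); m=cv2.inRange(hsv,(45,100,40),(80,255,255))
    cs,_=cv2.findContours(m,cv2.RETR_EXTERNAL,cv2.CHAIN_APPROX_NONE)
    for c in cs:
        if len(c)<15: continue
        e=cv2.fitEllipse(c); print(n,e,cv2.contourArea(c),back(n,e[0],4))
E
```

```text
top ((442.49322509765625, 216.33689880371094), (28.36056137084961, 30.267976760864258), 138.52037048339844) 672.5 [ 492.00999041 -271.08439722    4.        ]
top ((393.2960205078125, 216.92564392089844), (36.70768737792969, 40.22526550292969), 87.99530792236328) 202.0 [ 493.7791035  -150.82249895    4.        ]
top ((330.8561706542969, 186.11305236816406), (20.444843292236328, 20.856027603149414), 101.15489959716797) 333.5 [574.22799358  -1.28569734   4.        ]
side ((308.2374267578125, 208.7465057373047), (13.195425033569336, 17.72477149963379), 87.836669921875) 181.0 [571.76566094   1.59010073   4.        ]
side ((356.2743225097656, 188.49114990234375), (22.066587448120117, 28.480884552001953), 92.5053482055664) 102.0 [ 489.56739063 -143.23626942    4.        ]
side ((376.010009765625, 164.1765899658203), (14.112772941589355, 19.906763076782227), 122.47624969482422) 173.0 [ 484.04200314 -271.30573665    4.        ]
```

View pics/t_stand.png

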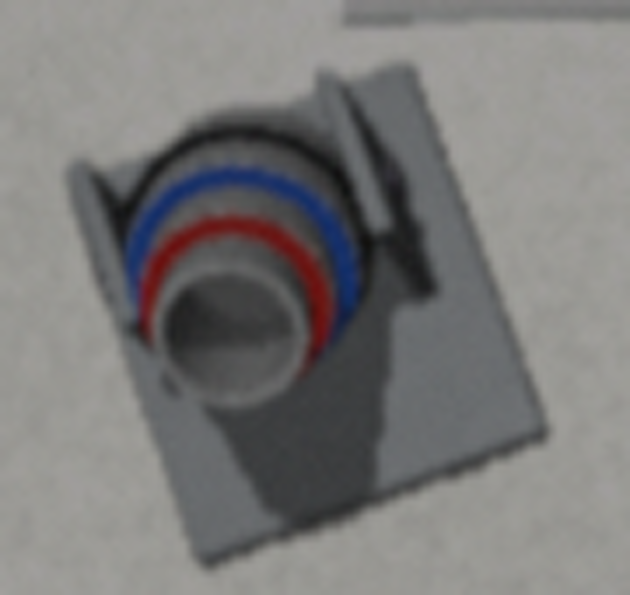

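View pics/s_stand.png

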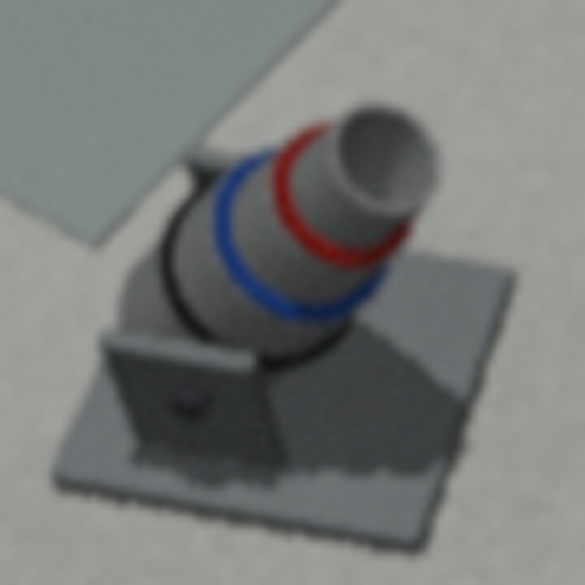

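View pics/t_pads.png

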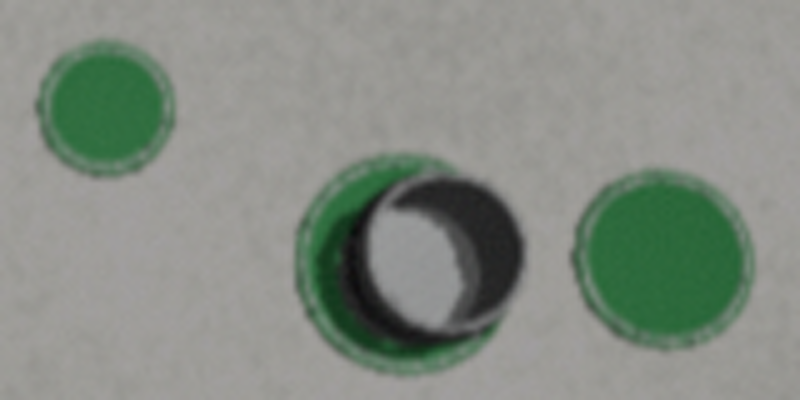

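The crops show the following (pixel positions in the enlarged crops).
- **Top:** the small cup's rim ellipse centres at (234,338). The base's top corners are at (413,66), (543,425) and (207,552).
- **Side:** the rim centres at (386,159). The base corners are at (515,272), (418,540) and (57,478).

Next I'll fit the stand's pose and check inverse kinematics.

```bash
cat > fit.py <<'E'
from h import *
def top(u,v): return (np.array([u,v])+.5)/7-.5+[175,105]
def sid(u,v): return (np.array([u,v])+.5)/6.5-.5+[175,205]
u=np.array([-np.sin(np.radians(35)),0,np.cos(np.radians(35))]); L0=np.array([30,0,35.])
pts=[("top",[75,-65,12],top(413,66)),("top",[-75,-65,12],top(543,425)),("top",[-75,65,12],top(207,552)),
("top",L0+162*u,top(234,338)),("side",L0+162*u,sid(386,159)),("side",[-75,-65,12],sid(515,272)),("side",[-75,65,12],sid(418,540)),("side",[75,65,12],sid(57,478))]
def W(p,q):
    c,s=np.cos(p[2]),np.sin(p[2]); q=np.asarray(q)
    return np.array([c*q[0]-s*q[1]+p[0],s*q[0]+c*q[1]+p[1],q[2]])
def res(p): return np.concatenate([(proj(n,W(p,q))[0]-m)*(2 if i in(3,4) else 1) for i,(n,q,m) in enumerate(pts)])
if __name__=="__main__":
    r=least_squares(res,[650,300,0.]); print(r.x,res(r.x).reshape(-1,2).round(2))
    p=r.x; print("rim",W(p,L0+162*u))
    # triangulate the rim
    print("tri", least_squares(lambda X: np.r_[proj("top",X)[0]-pts[3][2],proj("side",X)[0]-pts[4][2]],W(p,L0+162*u)).x)
    for n,px,f,o,k in(("top","pics/t_stand.png",7,(175,105),0),("side","pics/s_stand.png",6.5,(175,205),0)):
        im=cv2.imread(px)
        for a,rad in((162,22),(130,28),(94,35),(90,40)):
            P=[W(p,L0+a*u+rad*(np.cos(t)*np.array([0,1,0])+np.sin(t)*np.array([np.cos(np.radians(35)),0,np.sin(np.radians(35))]))) for t in np.linspace(0,6.28,60)]
            q=(proj(n,P)-o+.5)*f-.5; cv2.polylines(im,[q.astype(int)],True,(0,255,255),1)
        q=(proj(n,[W(p,c) for c in([75,65,12],[75,-65,12],[-75,-65,12],[-75,65,12])])-o+.5)*f-.5; cv2.polylines(im,[q.astype(int)],True,(255,0,255),1)
        cv2.imwrite(px.replace('.png','_o.png'),im)
E
python3 fit.py
```

```text
[6.74467553e+02 2.76440929e+02 3.52085158e-01] [[-0.95 -0.9 ]
 [ 0.67  1.34]
 [-1.68  2.27]
 [-1.09  0.74]
 [ 0.29 -2.47]
 [ 0.07 -1.77]
 [ 0.03 -0.16]
 [-2.15 -1.14]]
rim [615.40791725 254.74281492 167.70263117]
tri [617.23879992 255.02509287 162.51451174]
```

```bash
python3 -c "
import cv2,numpy as np
a=cv2.imread('pics/t_stand_o.png');b=cv2.imread('pics/s_stand_o.png');a=cv2.resize(a,(400,378));b=cv2.resize(b,(378,378));cv2.imwrite('pics/o.png',np.hstack([a,b]))"
```

```text
(no output)
```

View pics/o.png

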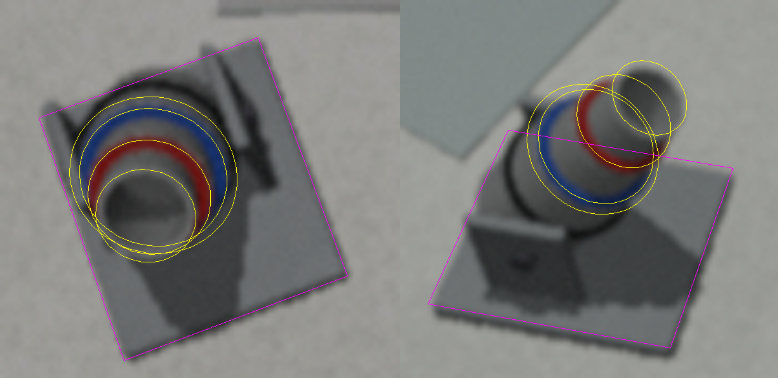

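The overlay agrees to about 1 px, and the small camera bias (about 2 mm) averages out. Now the IK checks.

```bash
cat > plan.py <<'E'
from fit import *
from scipy.spatial.transform import Rotation as Ro
P=np.array([674.5,276.4,0.352])
def ax(): c,s=np.cos(P[2]),np.sin(P[2]); return np.array([c*u[0],s*u[0],u[2]])
A=ax()
def tilt(sign=1):
    z=sign*np.array([-np.sin(P[2]),np.cos(P[2]),0]); x=-A
    return Ro.from_matrix(np.c_[x,np.cross(z,x),z]).as_euler('xyz')
def down(yaw):
    z=np.array([-np.sin(yaw),np.cos(yaw),0]); x=np.array([0,0,-1.])
    return Ro.from_matrix(np.c_[x,np.cross(z,x),z]).as_euler('xyz')
def at(a): return W(P,L0+a*u)   # point at axial distance a from large cup underside
PS=np.array([573.,0,0]); PM=np.array([490.8,-269.6,0])
E
python3 - <<'E'
from plan import *
from workcell import robot,kinematics,readout
print([n for n in dir(kinematics) if n[0]!='_'],[n for n in dir(robot) if n[0]!='_'])
for s in(1,-1):
    for a in(290,230,132,96): print(s,a,at(a).round(1),np.round(kinematics.inverse_kinematics(at(a),tilt(s)),2) if kinematics.inverse_kinematics(at(a),tilt(s)) is not None else None)
for n,Q in(("s",PS),("m",PM)):
  for y in np.radians([-150,-120,-90,-60,-30,0,30,60,90,120,150,180]):
    q=kinematics.inverse_kinematics(Q+[0,0,64],down(y)); print(n,round(np.degrees(y)),None if q is None else np.round(q,2))
E
```

```text
['inverse_kinematics'] ['MotionError', 'move_to', 'movel', 'pause', 'set_joints']
1 290 [546.5 229.4 272.6] [ 0.21  0.74 -1.25  2.19  1.71  0.89 -0.19]
1 230 [578.8 241.3 223.4] [ 0.18  0.9  -1.25  2.15  1.82  0.99 -0.2 ]
1 132 [631.6 260.6 143.1] [ 0.16  1.13 -1.26  2.04  1.97  1.1  -0.14]
1 96 [651.  267.8 113.6] [ 0.15  1.21 -1.26  1.99  2.02  1.12 -0.1 ]
-1 290 [546.5 229.4 272.6] [-0.54  0.47  0.01  2.23  2.58  0.18  1.97]
-1 230 [578.8 241.3 223.4] [-0.39  0.6  -0.2   2.18  2.42  0.31  2.17]
-1 132 [631.6 260.6 143.1] [-0.38  0.8  -0.19  2.07  2.57  0.39  2.06]
-1 96 [651.  267.8 113.6] [-0.37  0.86 -0.19  2.02  2.59  0.4   2.05]
s -150 [-0.05  0.88 -0.06  1.85  0.11  0.42 -1.23]
s -120 [ 0.02  0.88 -0.17  1.85  0.3   0.44 -0.89]
s -90 [ 0.09  0.89 -0.29  1.84  0.5   0.48 -0.55]
s -60 [ 0.16  0.91 -0.42  1.84  0.68  0.54 -0.19]
s -30 [ 0.25  0.94 -0.57  1.84  0.84  0.63  0.2 ]
s 0 [ 0.33  0.98 -0.74  1.83  0.98  0.74  0.6 ]
s 30 [ 0.53  1.22 -1.26  1.82  1.29  1.2   0.92]
s 60 [ 0.53  1.22 -1.26  1.82  1.29  1.2   1.44]
s 90 [-0.31  0.93  0.4   1.87 -0.72  0.5  -2.55]
s 120 [-0
[... 167 characters left out ...]
 1.89  0.2   0.39 -0.82]
m -120 [ 0.53  0.87 -0.18  1.89  0.35  0.41 -0.44]
m -90 [ 0.57  0.88 -0.26  1.88  0.49  0.44 -0.04]
m -60 [ 0.62  0.89 -0.35  1.88  0.61  0.48  0.37]
m -30 [ 0.71  0.91 -0.5   1.88  0.79  0.56  0.72]
m 0 [ 0.81  0.96 -0.68  1.87  0.96  0.68  1.11]
m 30 [ 1.04  1.21 -1.26  1.86  1.3   1.19  1.39]
m 60 [ 0.19  0.92  0.4   1.9  -0.75  0.47 -2.53]
m 90 [ 0.26  0.9   0.28  1.9  -0.55  0.42 -2.19]
m 120 [ 0.33  0.88  0.16  1.9  -0.33  0.39 -1.88]
m 150 [ 0.38  0.87  0.06  1.89 -0.13  0.38 -1.55]
m 180 [ 0.43  0.87 -0.02  1.89  0.05  0.38 -1.2 ]<sys>:0: UserWarning: Gimbal lock detected. Setting third angle to zero since it is not possible to uniquely determine all angles.
```

```bash
python3 - <<'E' 2>/dev/null
from plan import *
from workcell import *
robot.move_to([430,60,360],down(0)); print(readout.state()["time_s"],readout.state()["joint_positions"].round(2))
robot.move_to(at(240),tilt(1)); s=readout.state(); print(s["time_s"],s["joint_positions"].round(2),s["ee_pos"],at(240))
for n in("side","top"):
    im=get_image(n); cv2.imwrite(f"pics/{n}1.png",im["color"][:,:,::-1])
E
```

```text
2.6 [ 0.63  0.58 -1.41  1.89  0.61  1.22  0.58]
3.7917 [-0.03  0.67 -0.79  2.17  1.92  0.6  -0.41] [574.16128548 238.5124498  231.82002528] [573.44272249 239.28200098 231.59649063]
```

View pics/side1.png

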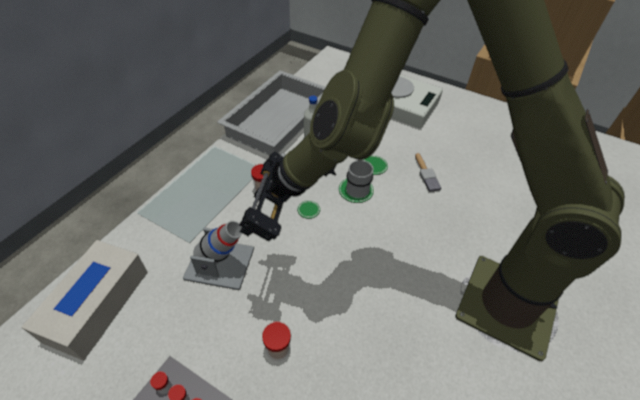

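View pics/top1.png

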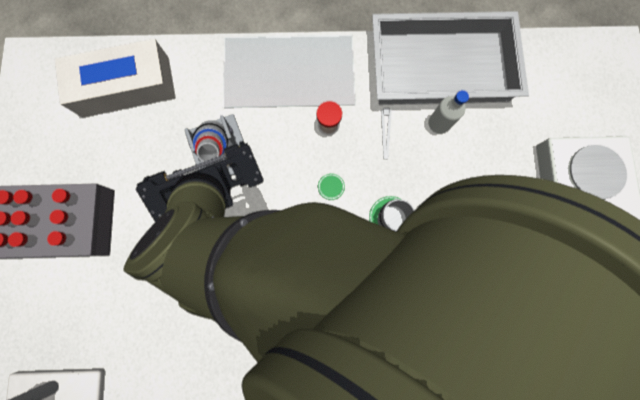

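The arm is clear of everything, with the gripper in line with the cup at top (208,150). A zoom will check the alignment.

```bash
python3 - <<'E'
from plan import *
im=cv2.imread('pics/top1.png')[100:235,125:275]; im=cv2.resize(im,None,fx=5,fy=5,interpolation=cv2.INTER_CUBIC)
tip=[574.2,238.5,231.8]
for q,c in((tip,(0,0,255)),(at(162),(0,255,255))): 
    p=(proj("top",q)[0]-[125,100]+.5)*5; cv2.circle(im,tuple(p.astype(int)),4,c,-1); print(p)
im2=cv2.imread('pics/side1.png')[140:290,170:320]; im2=cv2.resize(im2,None,fx=4,fy=4,interpolation=cv2.INTER_CUBIC)
for q,c in((tip,(0,0,255)),(at(162),(0,255,255))): 
    p=(proj("side",q)[0]-[170,140]+.5)*4; cv2.circle(im2,tuple(p.astype(int)),4,c,-1)
cv2.imwrite('pics/z1.png',im[:600]);cv2.imwrite('pics/z1s.png',im2)
E
```

```text
[404.75350189 324.43385931]
[414.85881779 268.55930593]
```

View pics/z1.png

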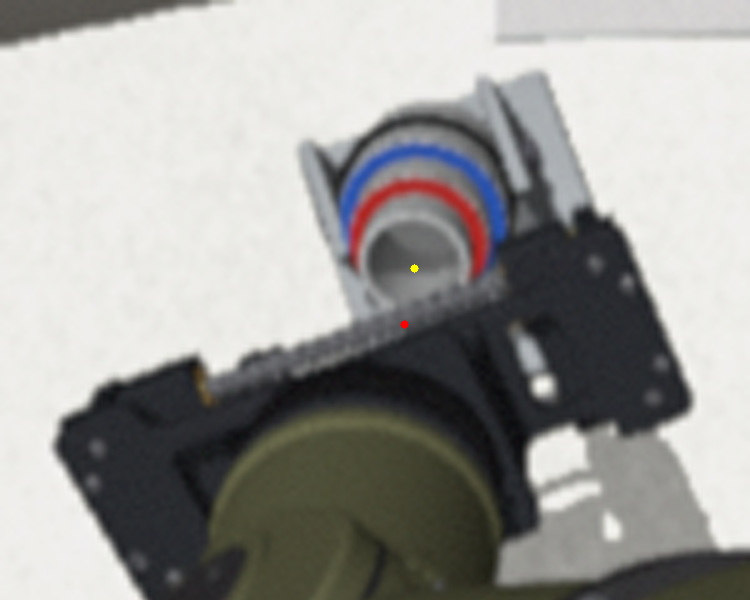

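View pics/z1s.png

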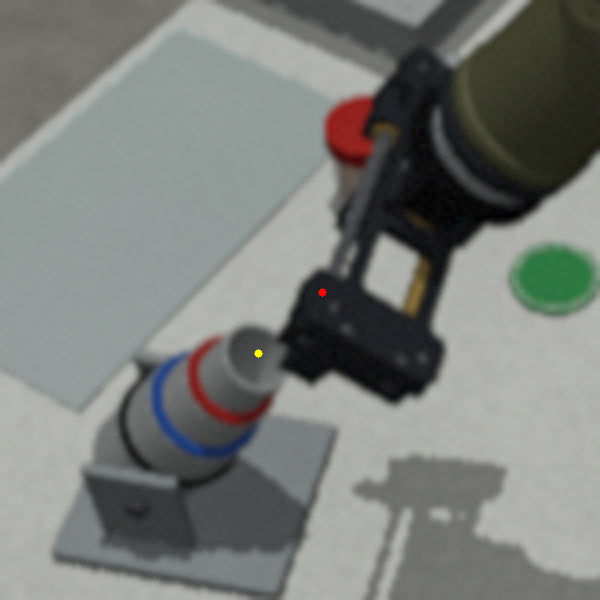

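The fingers are mostly hidden in these views, so I'll approach to just above the rim and look again.

```bash
python3 - <<'E' 2>/dev/null
from plan import *
from workcell import *
robot.movel(at(155),None,v=100); s=readout.state(); print(s["time_s"],s["ee_pos"],at(155),s["force"])
im=get_image("side")["color"][:,:,::-1]; im2=get_image("top")["color"][:,:,::-1]
a=cv2.resize(im[150:290,180:300],(480,560),interpolation=cv2.INTER_CUBIC);b=cv2.resize(im2[100:240,140:260],(480,560),interpolation=cv2.INTER_CUBIC)
cv2.imwrite('pics/z2.png',cv2.resize(np.hstack([a,b]),(800,466)))
E
```

```text
4.8917 [619.04616682 256.26830598 162.4549518 ] [619.20737015 256.09120254 161.96856686] [-0.21385753  0.61746191 -0.30698839]
```

View pics/z2.png

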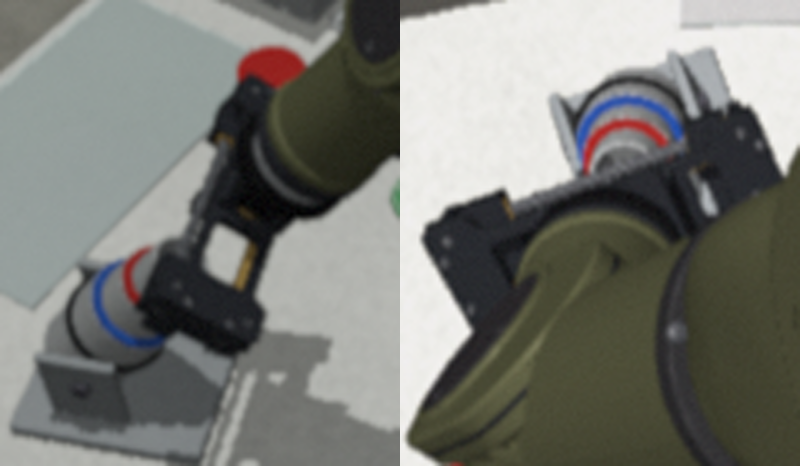

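```bash
python3 - <<'E' 2>/dev/null
from plan import *
from workcell import *
robot.movel(at(134),None,v=60); s=readout.state(); print(s["time_s"],s["ee_pos"],at(134),s["force"])
grip(40,35); s=readout.state(); print(s["time_s"],s["gripper_width"],s["ee_pos"],s["force"],s["moment"])
im=get_image("side")["color"][:,:,::-1]
cv2.imwrite('pics/z3.png',cv2.resize(im[150:290,180:300],(600,700),interpolation=cv2.INTER_CUBIC)[100:])
E
```

```text
5.4917 [630.40493741 260.28258081 144.16817231] [630.51393016 260.2440641  144.76637393] [ 0.03290193 -0.11089467  0.0522967 ]
6.2333 43.568778026836924 [630.54090598 260.21647661 144.83556627] [-0.56227309 -0.34787096  0.88194766] [-0.0610643   0.33144955  0.02515382]
```

View pics/z3.png

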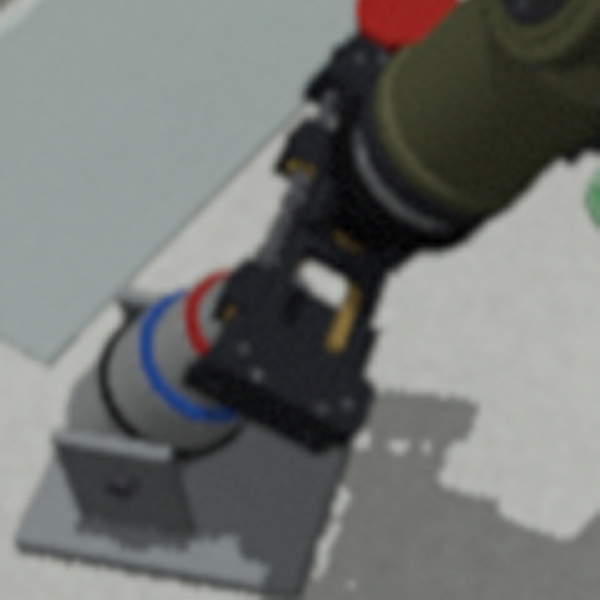

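The jaws stopped at 43.6 mm on the cup with little side load. Now I draw it out along the axis.

```bash
python3 - <<'E' 2>/dev/null
from plan import *
from workcell import *
for a in (137,150,175,215):
    robot.movel(at(a),None,v=40 if a<200 else 80); s=readout.state(); print(a,s["time_s"],s["gripper_width"],(s["force"]@A).round(2),s["force"].round(2),s["moment"].round(2))
for n in("side","top"):
    im=get_image(n)["color"][:,:,::-1]; cv2.imwrite(f"pics/{n}4.png",im)
a=cv2.resize(cv2.imread("pics/side4.png")[130:290,170:320],(450,480));b=cv2.resize(cv2.imread("pics/top4.png")[100:220,140:260],None,fx=2.9,fy=4)
cv2.imwrite('pics/z4.png',np.hstack([a,b]))
E
```

```text
137 6.5333 43.86689144800565 -2.07 [ 1.08 -0.66 -1.98] [-0.23  0.51 -0.06]
150 7.0083 43.486764481389265 3.21 [-2.61 -1.07  1.95] [-0.31  0.68 -0.14]
175 7.7833 43.47184886352335 3.66 [-2.17 -1.26  2.74] [-0.32  0.56 -0.12]
215 8.4333 43.600936407654764 -1.04 [ 0.91 -0.08 -0.7 ] [-0.2   0.54 -0.04]
```

View pics/z4.png

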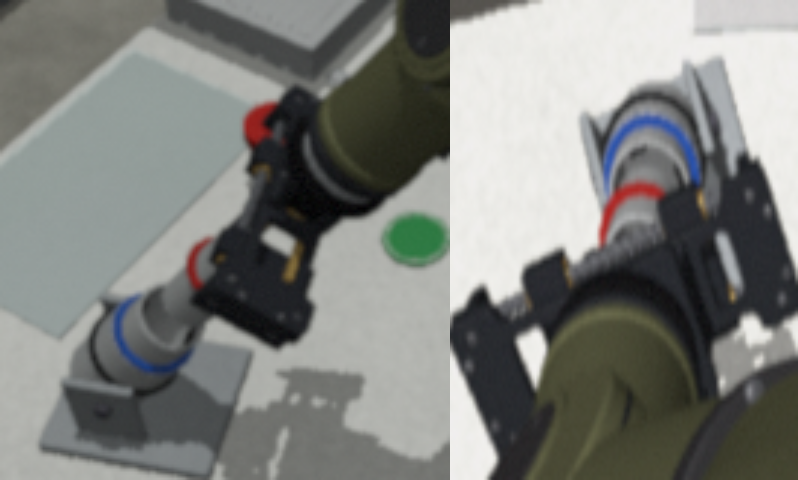

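The small cup is clear, the medium is still seated, and the cup is held just above its bead. Now I carry it over the small pad.

```bash
python3 - <<'E' 2>/dev/null
from plan import *
from workcell import *
robot.movel(at(262),None,v=120)
robot.move_to(PS+[0,0,160],down(0)); robot.pause(.3); s=readout.state(); print(s["time_s"],s["joint_positions"].round(2),s["ee_pos"],s["gripper_width"],s["force"].round(2))
for n in("side","top"):
    im=get_image(n)["color"][:,:,::-1]; cv2.imwrite(f"pics/{n}5.png",im)
E
```

```text
10.35 [ 0.47  0.93 -1.04  1.78  0.95  1.03  0.62] [572.98291461   1.00355553 160.4924419 ] 43.575778435514884 [ 0.15  0.5  -1.18]
```

```bash
python3 - <<'E'
import cv2
cv2.imwrite('pics/z5.png',cv2.resize(cv2.imread("pics/side5.png")[110:240,240:390],None,fx=4.6,fy=4.6,interpolation=2))
E
```

```text
(no output)
```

View pics/z5.png

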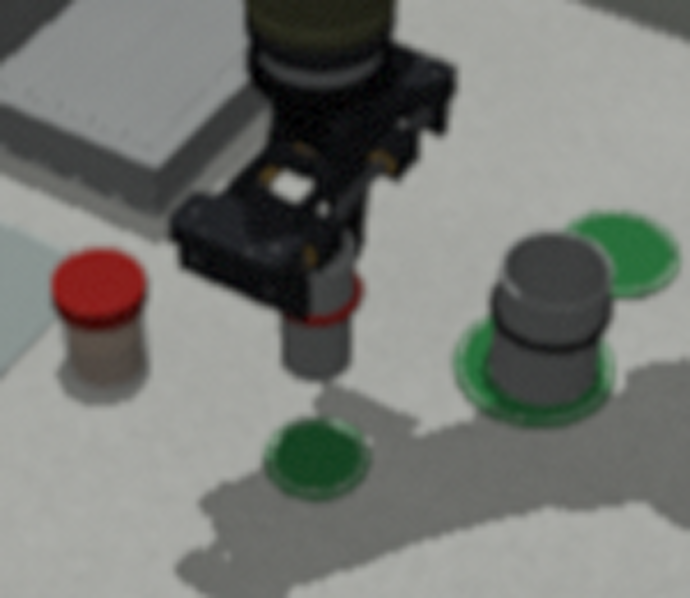

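View pics/top5.png

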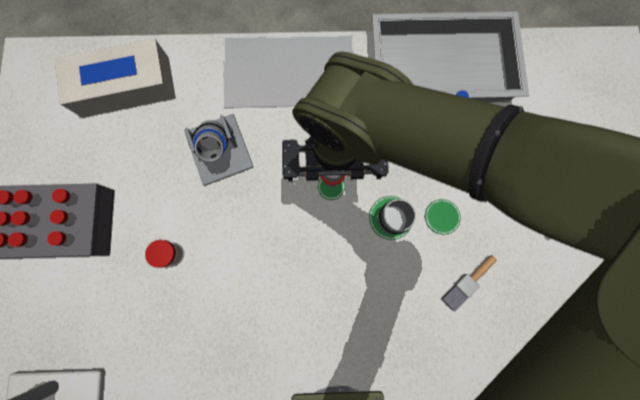

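```bash
python3 - <<'E'
from plan import *
im=cv2.imread('pics/z5.png'); f=4.6;o=(240,110)
def dr(c,r,col):
    P=[[c[0]+r*np.cos(t),c[1]+r*np.sin(t),c[2]] for t in np.linspace(0,6.28,50)]
    cv2.polylines(im,[((proj("side",P)-o+.5)*f-.5).astype(int)],True,col,1)
dr([573,1,98.5],22,(0,255,255));dr([573,1,152.5],28,(0,255,255));dr([573,1,156.5],28,(0,255,255));dr([573,0,4],34,(0,255,255)); dr([*PM[:2],4],44,(255,255,0)); cv2.imwrite('pics/z5o.png',im)
E
```

```text
(no output)
```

View pics/z5o.png

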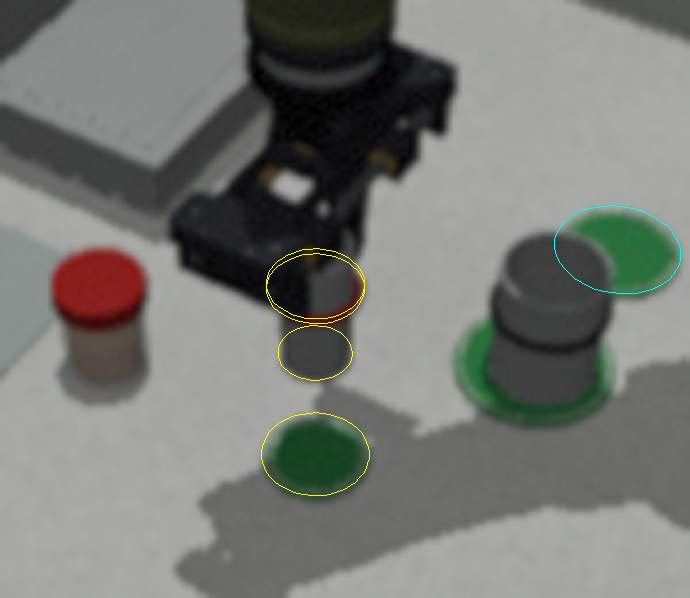

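The cup and pad match the prediction to within about 1 px (2 mm), and the cup is upright. I'll lower it while watching the force.

```bash
python3 - <<'E' 2>/dev/null
from plan import *
from workcell import *
robot.movel(PS+[0,0,72],None,v=80); robot.pause(.2); f0=readout.state()["force"][2]; print(f0)
z=72
while z>60:
    z-=1; robot.movel(PS+[0,0,z],None,v=20); s=readout.state(); print(z,s["ee_pos"].round(2),s["force"].round(2),s["moment"].round(2))
    if s["force"][2]-f0>3: break
robot.pause(.2); grip(58); robot.pause(.1); s=readout.state(); print(s["time_s"],s["gripper_width"],s["force"].round(2))
cv2.imwrite("pics/side6.png",get_image("side")["color"][:,:,::-1])
cv2.imwrite('pics/z6.png',cv2.resize(cv2.imread("pics/side6.png")[110:240,240:390],None,fx=4.6,fy=4.6,interpolation=2))
E
```

```text
-1.9533909466056636
71 [ 5.7297e+02 -5.0000e-02  7.0980e+01] [ 0.16  0.01 -1.05] [ 0.05 -0.15  0.06]
70 [ 5.7295e+02 -3.0000e-02  6.9910e+01] [-0.54 -0.05 -2.01] [ 0.08 -0.15 -0.02]
69 [ 5.7295e+02 -1.0000e-02  6.8930e+01] [-1.6   0.74 -0.63] [ 0.09 -0.1  -0.03]
68 [ 5.7294e+02 -1.0000e-02  6.7900e+01] [ 0.48 -0.19 -2.12] [ 0.08 -0.11 -0.  ]
67 [ 5.7297e+02 -4.0000e-02  6.6940e+01] [ 0.17  0.11 -1.49] [ 0.08 -0.16 -0.01]
66 [5.7313e+02 7.0000e-02 6.6670e+01] [-2.06 -0.88  4.78] [-0.11  0.11  0.  ]
14.1083 58.04833777117213 [ 0.42 -0.21 -0.07]
```

View pics/z6.png

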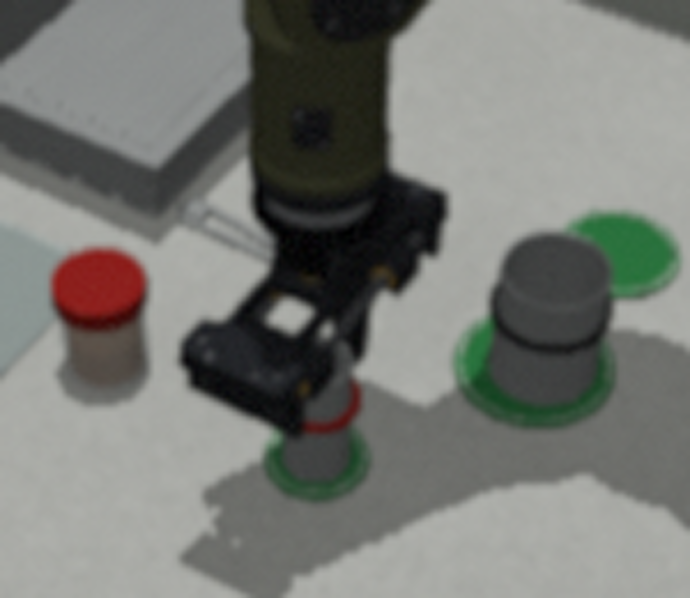

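The cup stands centred on the pad. I'll retreat and go for the medium.

```bash
python3 - <<'E' 2>/dev/null
from plan import *
from workcell import *
grip(80); robot.movel(PS+[0,0,190],None,v=200)
robot.move_to(at(230),tilt(1)); s=readout.state(); print(s["time_s"],s["joint_positions"].round(2),s["ee_pos"],at(230),s["gripper_width"])
for n in("side","top"):
    im=get_image(n)["color"][:,:,::-1]; cv2.imwrite(f"pics/{n}7.png",im)
a=cv2.resize(cv2.imread("pics/side7.png")[130:290,170:320],(450,480));b=cv2.resize(cv2.imread("pics/side7.png")[150:240,280:400],None,fx=2.9,fy=5.3334)
cv2.imwrite('pics/z7.png',np.hstack([a,b[:480]]))
E
```

```text
16.5 [-0.09  0.67 -0.67  2.16  1.99  0.54 -0.49] [579.48035056 240.01805475 222.5671139 ] [578.82679868 241.25955411 223.40497019] 80.07274397677655
```

View pics/z7.png

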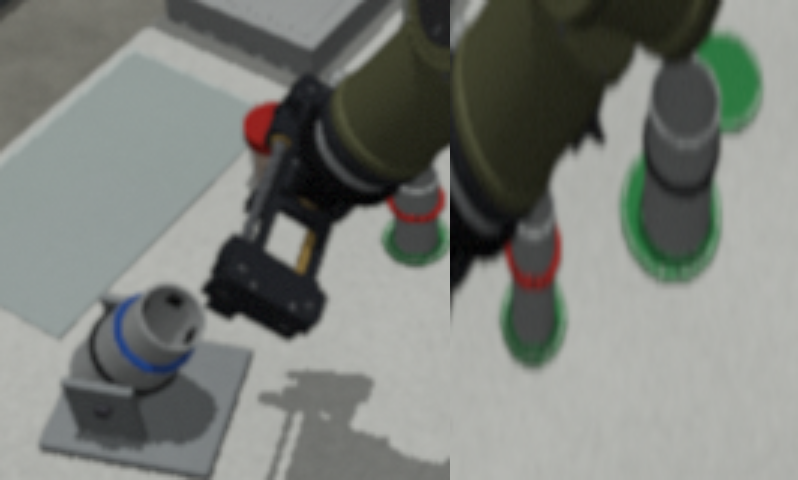

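View pics/top7.png

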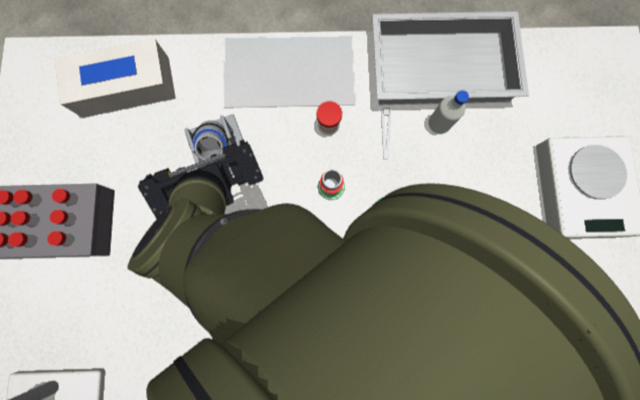

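The small cup stands alone on its pad at top (331,185), and the medium is seated. Next I grip the medium and pull.

```bash
python3 - <<'E' 2>/dev/null
from plan import *
from workcell import *
grip(88); robot.movel(at(130),None,v=120); robot.movel(at(98),None,v=60); s=readout.state(); print(s["time_s"],s["ee_pos"],at(98),s["force"])
grip(52,55); s=readout.state(); print(s["time_s"],s["gripper_width"],s["force"].round(2),s["moment"].round(2))
if 56<s["gripper_width"]<60:
  for a in (101,114,139,180):
    robot.movel(at(a),None,v=40 if a<160 else 80); s=readout.state(); print(a,s["time_s"],s["gripper_width"],(s["force"]@A).round(2),s["force"].round(2),s["moment"].round(2))
for n in("side","top"):
    im=get_image(n)["color"][:,:,::-1]; cv2.imwrite(f"pics/{n}8.png",im)
a=cv2.resize(cv2.imread("pics/side8.png")[130:290,170:320],(450,480));b=cv2.resize(cv2.imread("pics/top8.png")[100:220,140:260],None,fx=2.9,fy=4)
cv2.imwrite('pics/z8.png',np.hstack([a,b]))
E
```

```text
18.6 [649.72657064 267.47466731 115.04151508] [649.89660446 267.36325535 115.27690034] [-0.19186879 -0.74581511 -0.34267701]
19.1667 57.70264918887368 [-0.94 -0.83  1.22] [-0.1   0.27 -0.02]
101 19.4167 57.57858827006867 -5.18 [ 2.14  0.94 -4.69] [-0.11  0.38 -0.06]
114 19.8917 57.317629003706195 -1.34 [ 0.03 -1.61 -2.01] [-0.35  0.64 -0.15]
139 20.6667 57.74892422558585 -3.32 [ 0.52 -0.43 -3.81] [-0.36  0.61 -0.08]
180 21.325 57.54598869855342 -1.95 [ 0.09  1.09 -2.05] [-0.18  0.57 -0.01]
```

View pics/z8.png

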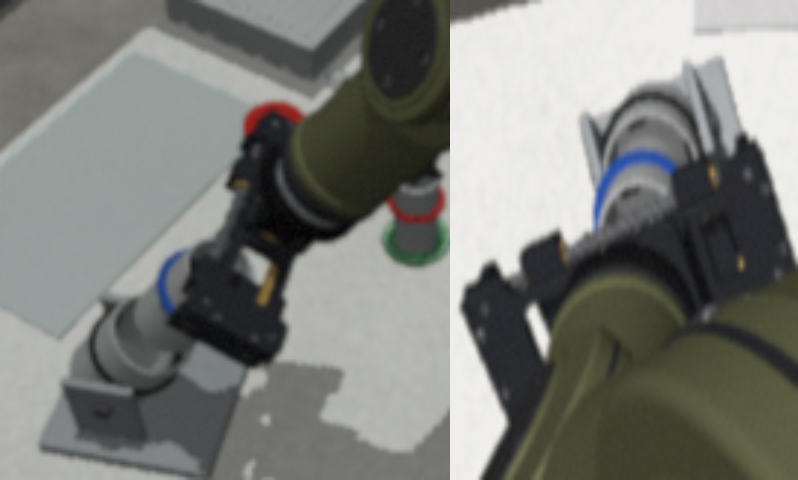

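The medium cup is out and the small is untouched. I'll carry it high over to the middle pad, with the jaws along x to stay clear of the spare.

```bash
python3 - <<'E' 2>/dev/null
from plan import *
from workcell import *
robot.movel(at(250),None,v=150)
p=readout.state()["ee_pos"]; robot.movel([p[0]-20,p[1]-20,330],None,v=200)
robot.move_to([470,0,330],down(-.4)); print(readout.state()["time_s"],readout.state()["ee_pos"])
robot.move_to(PM+[0,0,260],down(-np.pi/2)); robot.movel(PM+[0,0,150],None,v=150); robot.pause(.3)
s=readout.state(); print(s["time_s"],s["joint_positions"].round(2),s["ee_pos"],s["gripper_width"],s["force"].round(2))
for n in("side","top"):
    im=get_image(n)["color"][:,:,::-1]; cv2.imwrite(f"pics/{n}9.png",im)
im=cv2.resize(cv2.imread("pics/side9.png")[90:220,290:440],None,fx=4.6,fy=4.6,interpolation=2); f=4.6;o=(290,90)
def dr(c,r,col=(0,255,255)):
    P=[[c[0]+r*np.cos(t),c[1]+r*np.sin(t),c[2]] for t in np.linspace(0,6.28,50)]
    cv2.polylines(im,[((proj("side",P)-o+.5)*f-.5).astype(int)],True,col,1)
e=s["ee_pos"]
dr(e-[0,0,62],29);dr(e-[0,0,6],35);dr([*PM[:2],4],44,(255,255,0)); cv2.imwrite('pics/z9.png',im)
E
```

```text
23.875 [4.70125164e+02 3.03440158e-01 3.29487634e+02]
26.1417 [ 0.57  0.73 -0.25  1.84  0.29  0.6   0.14] [ 491.09080851 -269.77332184  150.60263419] 57.51186912147335 [-0.45  0.09 -1.56]
```

View pics/z9.png

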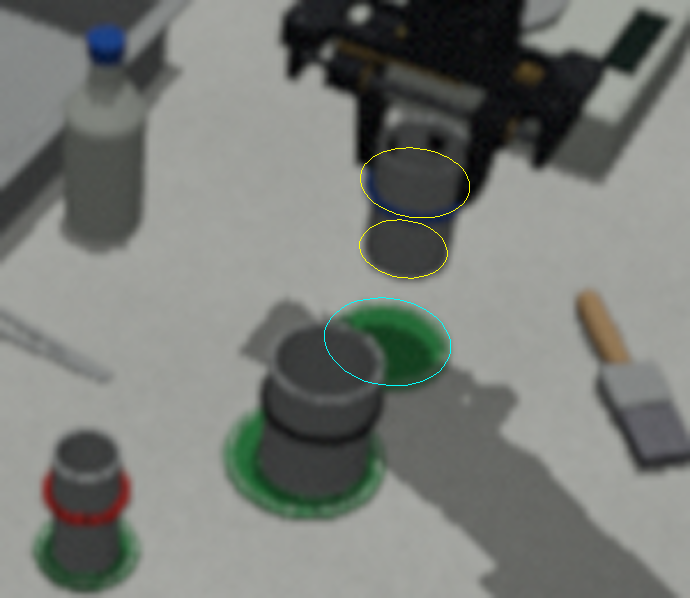

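View pics/top9.png

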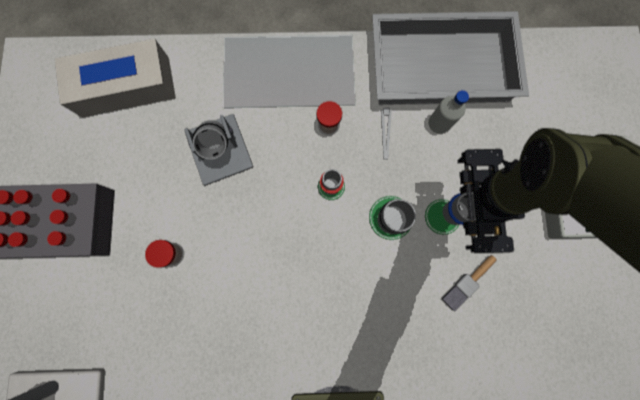

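The medium hangs upright about 1 px from the prediction, and so does the pad. Lowering.

```bash
python3 - <<'E' 2>/dev/null
from plan import *
from workcell import *
robot.movel(PM+[0,0,72],None,v=80); robot.pause(.2); f0=readout.state()["force"][2]; print(f0)
z=72
while z>60:
    z-=1; robot.movel(PM+[0,0,z],None,v=20); s=readout.state(); print(z,s["ee_pos"].round(2),s["force"].round(2))
    if s["force"][2]-f0>3: break
robot.pause(.2); grip(68); robot.pause(.1); s=readout.state(); print(s["time_s"],s["gripper_width"],s["force"].round(2))
grip(86); robot.movel(PM+[0,0,200],None,v=150)
robot.move_to([330,-450,330],down(-np.pi/2)); robot.pause(.2)
print(readout.state()["time_s"])
for n in("side","top"):
    im=get_image(n)["color"][:,:,::-1]; cv2.imwrite(f"pics/{n}10.png",im)
E
```

```text
-2.4746123845623886
71 [ 490.77 -269.6    71.02] [ 0.05 -0.36 -2.25]
70 [ 490.77 -269.56   69.92] [-0.1  -0.36 -1.29]
69 [ 490.72 -269.59   68.91] [-0.05  0.32 -2.3 ]
68 [ 490.75 -269.57   67.93] [-0.17  0.1  -2.42]
67 [ 490.76 -269.56   66.92] [ 0.26 -0.06 -1.9 ]
66 [ 490.82 -269.61   66.73] [-1.88  0.87  5.84]
29.7333 67.64436050591276 [ 0.38 -0.14 -0.4 ]
32.5
```

View pics/side10.png

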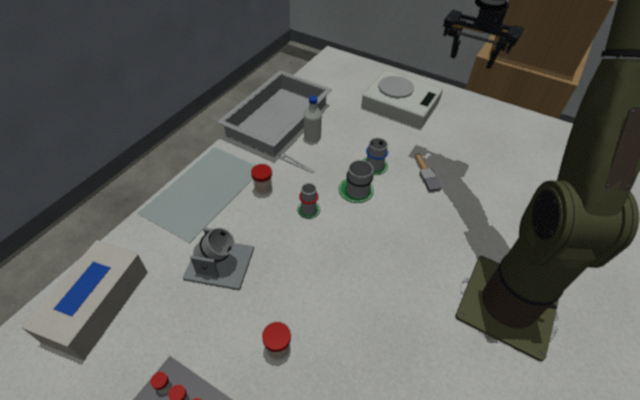

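View pics/top10.png

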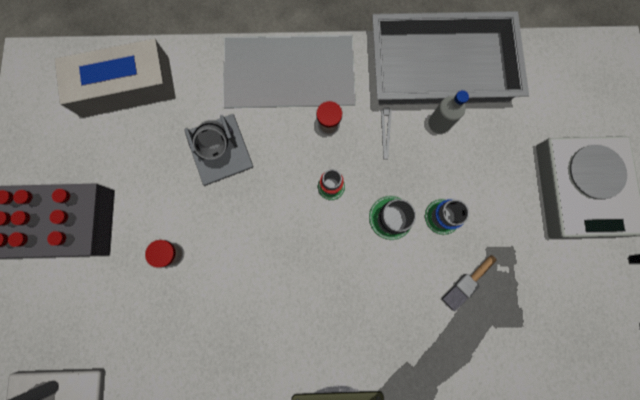

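Both cups stand on their pads. For a check, I'll overlay cups centred on the pad centres as measured in the top camera.

```bash
python3 - <<'E'
from plan import *
im=cv2.resize(cv2.imread("pics/top10.png")[165:245,310:470],None,fx=5,fy=5,interpolation=2)
def dr(c,r,z):
    P=[[c[0]+r*np.cos(t),c[1]+r*np.sin(t),z] for t in np.linspace(0,6.28,50)]
    cv2.polylines(im,[((proj("top",P)-(310,165)+.5)*5-.5).astype(int)],True,(0,255,255),1)
for c,r,b,p in(((574.2,-1.3),22,28,34),((492,-271.1),29,35,44)): dr(c,p,4);dr(c,r,94);dr(c,b,60)
cv2.imwrite('pics/z10.png',im)
E
```

```text
(no output)
```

View pics/z10.png

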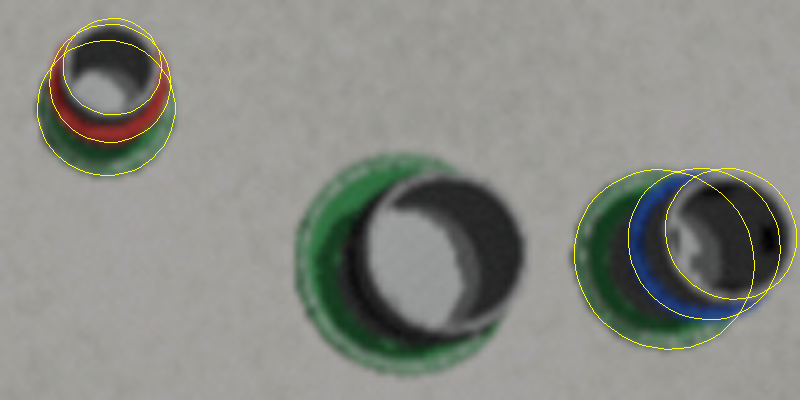

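Both cups lie within about 1 px (2–3 mm) of their pad centres and stand upright. The spare hasn't moved. Handing in.

```bash
python3 -c "
from workcell import *
print(readout.state()['force']); print(finish_job())"
```

```text
[-0.1821822  -0.51845545  0.22895688]
the job is handed in; nothing more can be done
None
```

Both cups are upright and let go on their own pads, and the job is handed in at about 32.5 s of the 67 s allowed; no verdict was reported.

- **Small cup:** I drew it along the tilted axis with a 35 N grip, and the medium cup stayed seated. I set it on the smallest pad with about 7 N of contact.
- **Medium cup:** I drew it the same way with a 55 N grip and set it on the middle-sized pad with about 8 N of contact.

**Last checks:** The final pictures show each cup within about 1 px (2–3 mm) of its pad centre. The loose large cup, jars, bottle, forceps and brush look unmoved, and the robot is clear of everything.

**Disagreements:** The two cameras differed by 2–4 mm on the small pad and the cup rim (5 mm in rim height). They differed by 8 mm in x on the medium pad, which the spare partly hides from the side camera. I averaged the small-pad readings, used the top view plus the same bias for the medium pad, and took heights from the stand geometry. The fingers were mostly hidden on the first approach, so I confirmed that grasp by jaw width (43.6 mm on the 44 mm cup) and force instead.

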